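# Press the airtight lid onto the biscuit tub

## Robot

A 6-joint arm with a two-finger parallel gripper is mounted at the origin on the work surface. World frame = base frame: x ahead of the robot, y to its left, z up, the work surface at z = 0. Lengths are in mm, angles in rad, forces in N, time in s.
With the tool pointing down it reaches from about 275 to 975 mm from the base axis. Payload 8.4 kg.
Tool frame: the origin (TCP) lies between the finger pads; the fingertips stand 14 mm ahead of it and the grasp point (between the pads) lies 5 mm behind it (robot.finger_overhang is the distance from the TCP to the fingertips, in mm); z points along the fingers, y is the line along which they close (so a half turn about z gives the same grasp; the last joint's range is limited). The gripper opens to 92 mm and grips with 3 to 60 N. Pads are 20 mm wide; open, the fingers measure 128 mm over their backs; the gripper's body (75 mm by 189 mm) begins 69 mm behind the grasp point.
Start: joints at [-1.249, 0.353, 1.633, -0, 1.155, -0.002], TCP at [198.856, -592.523, 197.383] pointing down, gripper open.
Joint ranges: [-2.63, 2.63], [-0.92, 2.1], [0.06, 2.66], [-1.3, 4.44], [0, 2.69], [-3.02, 3.02]. Speed limits (rad/s): [2.22, 2.22, 2.79, 3.14, 3.14, 3.14].

## Interface

Orientations are given as [roll, pitch, yaw] about the fixed x, y, z axes, in that order (R = Rz(yaw) Ry(pitch) Rx(roll)).
In Python, from plant import robot, grab_frame, order gives the robot as it stands.
- The arm moves only by the tool play_rows, never from a script. Its argument "plan" is a list of rows, each a list of 7 numbers: the shift along the tool's x, y, z in mm, then the turn, a rotation vector about the tool's x, y, z in rad, then the closure, from 0 (fully open) to 1 (shut). A call has 1 to 12 rows; each row is the pose to reach, as a shift and turn from the pose commanded when the call began, along the tool's axes at that moment; what a row does not reach only later rows make up. A row lasts 1/10 s, in which the tool goes at most 50 mm and 8.59 degrees, less where a joint would pass 70% of its speed; a pose out of reach is approached as far as the arm can. A call with a gripper value outside its range is refused whole. The fingers move at their own pace and stop on an object; "newtons" is the grip in N (left out, the last holds). Time passes only in rows, so rows that repeat a pose let the fingers close. It gives the time, the measured TCP pose, the force, the opening and the grip force at its end, in the units of the state.
- robot.state(): the state, without advancing time (a new reading comes with each control period).
- grab_frame(name): name is "side" or "top" or "wrist"; returns a dict with "image" (384x512x3 uint8, red, green, blue), "camera_matrix" (3x3 intrinsics, pixels), "distortion" ([k1, k2, p1, p2, k3] as OpenCV has them; the pictures are not rectified), "pose" (4x4, takes a point from camera to world coordinates); the wrist camera has in their place "T_tool_cam" (4x4, takes a point from camera to tool coordinates, whose origin is the TCP and whose axes are the flange's). Camera axes: x right, y down, z forward; pixel columns grow to the right and rows downward; lengths in mm; the calibration is good to about 2 mm. A picture is of the moment at which its call begins: read the wrist's pose just before it. There is no depth.
- order.job_done(): hands the job in; it is judged then, once.
The state is a dict: "t": time; "joint_pos": joint angles; "joint_vel": joint speeds; "tau": joint torques, N m; "ee_pos": TCP position; "orientation": TCP orientation; "ft_force": force on the tool from outside, world axes, zero at the start; "moment": the same for the moment, N m; "opening": finger opening in mm; "grip_force": force on a finger pad.
Only numpy, scipy, OpenCV 4.12 (cv2) and the standard library are available. Lean on these libraries where they do the work, as an engineer would, in place of code of your own. Each camera call takes 0.05 s, during which the arm holds its last target. There are 200 camera calls.

## Task

Pick up the blue lid by its handle, lay it squarely on the open tub of joining biscuits and let go of it, then press it down gently at one spot of its edge after another, until the seal is fully home at all four corners. Do not force it down with one heavy push, and leave the things around it where they are.

Things in the scene. Friction and masses are not known exactly. Their poses are not given: they have to be found in the camera images.
- tub_rim (a point): Centre of the open tub's mouth, level with the top face of its rim; x along its long side, y along the short, z up. White plastic tub, rim 200 x 150 mm outside, opening 164 x 114 mm, rim 105 mm above the table. Corners of the black gasket sit on the rim 91 mm along x and 66 mm along y from here, 8.5 to 14 mm proud of it at the start.
- tub: The tub: origin under its plywood foot (210 x 160 x 12 mm, screwed to the table); it may be on the left or the right. Each gasket corner yields separately: from 13 N straight down it slides in and stays there; fully home it slides no more and pushes back hard. How high each corner then stands (5 to 9 mm over the rim) differs from corner to corner and can only be felt. 20 N at a corner is enough.
- lid_handle (a point): Centre of the black bar handle on the loose lid (about 0.3 kg); x along the bar and the lid's long side, z up. Bar 100 mm long, 16 mm wide, 18 mm high; its centre is 31 mm above the lid plate's upper face, with open space under it. Fully home it is 42 to 46 mm above the tub's rim. More than 40 N between lid and tub cracks the lid; pushing all four corners in at once takes 52 N.
- lid_top (a point): Centre of the blue lid plate's upper face, axes as the handle's. Plate 204 x 154 x 6 mm, rigid; below it a plug frame 23 mm deep, 158 x 108 mm (152 x 102 mm in its lower 7 mm), enters the tub's opening, either way round. It starts lying on its plug on the table, handle up. On the tub, a push at one corner may lift the opposite one until all are home.
- lid_corner_1 (a point): Point on the lid's upper face near its corner, plus 88 mm along x and plus 63 mm along y from the lid's centre, right by that corner's gasket when the lid is on: a good place to push. Fully home it is 11 to 15 mm above the tub's rim, different for each corner.
- lid_corner_2 (a point): Point on the lid's upper face near its corner, plus 88 mm along x and minus 63 mm along y from the lid's centre, right by that corner's gasket when the lid is on: a good place to push. Fully home it is 11 to 15 mm above the tub's rim, different for each corner.
- lid_corner_3 (a point): Point on the lid's upper face near its corner, minus 88 mm along x and minus 63 mm along y from the lid's centre, right by that corner's gasket when the lid is on: a good place to push. Fully home it is 11 to 15 mm above the tub's rim, different for each corner.
- lid_corner_4 (a point): Point on the lid's upper face near its corner, minus 88 mm along x and plus 63 mm along y from the lid's centre, right by that corner's gasket when the lid is on: a good place to push. Fully home it is 11 to 15 mm above the tub's rim, different for each corner.
- gasket0 (a joint): How far the seal has been pushed in at the tub's corner on its plus x, plus y side (m): 0 to 0.0015 at the start, 0.005 fully home; it counts as home above 0.004. It slides down only and does not come back.
- gasket1 (a joint): How far the seal has been pushed in at the tub's corner on its plus x, minus y side (m): 0 to 0.0015 at the start, 0.005 fully home; it counts as home above 0.004. It slides down only and does not come back.
- gasket2 (a joint): How far the seal has been pushed in at the tub's corner on its minus x, plus y side (m): 0 to 0.0015 at the start, 0.005 fully home; it counts as home above 0.004. It slides down only and does not come back.
- gasket3 (a joint): How far the seal has been pushed in at the tub's corner on its minus x, minus y side (m): 0 to 0.0015 at the start, 0.005 fully home; it counts as home above 0.004. It slides down only and does not come back.
- push_block: Bystander: yellow push block, 150 x 80 mm foot with a ridge, 70 mm high; origin at the centre of its underside.
- glue: Bystander: yellow glue bottle, 64 mm across, 170 mm high, standing; origin at the centre of its underside.
- bench_brush: Bystander: wooden bench brush lying flat, 240 mm long along its x; origin at the centre of its underside.
- offcut: Bystander: wooden offcut 160 x 60 x 20 mm lying flat; origin at the centre of its underside.

How it is judged (in metres and radians):
On the way:
1. the lid lies on the tub, let go, its plug in the opening (centre within 8 mm, handle centre less than 54 mm above the rim) (horizontal distance between lid_handle and tub_rim below 0.008 m and z of lid_handle in the frame of tub_rim below 0.054 m and angle between the x axis of lid_handle and the x axis of tub_rim, either way round below 0.1 rad and contact force between the fingers and lid below 0.5 N), for 0.1 s.
At the end, for the whole second after the job is handed in: All four seal corners are pushed in by more than 4 of their 5 mm, and the lid lies at rest on the tub, let go, its centre within 8 mm of the tub's and its handle centre less than 50 mm above the rim (value of joint each of gasket0, gasket1, gasket2, gasket3 above 0.004 m and z of lid_handle in the frame of tub_rim below 0.05 m and horizontal distance between lid_handle and tub_rim below 0.008 m and linear speed of lid below 0.01 m/s); the robot touches nothing.
It fails at once if lid and tub pressed together with more than 40 N (the lid cracks) (contact force between lid and tub above 40 N).
It fails at once if the push block shoved more than 25 mm away (distance of push_block from where it was at the start of the episode above 0.025 m).
It fails at once if the glue bottle shoved more than 25 mm away (distance of glue from where it was at the start of the episode above 0.025 m).
It fails at once if the bench brush shoved more than 25 mm away (distance of bench_brush from where it was at the start of the episode above 0.025 m).
It fails at once if the wooden offcut shoved more than 25 mm away (distance of offcut from where it was at the start of the episode above 0.025 m).
It also fails if it takes over 64 s, if anything falls off the work surface, if the arm or the gripper's body presses on something with over 40 N, if the wrist force passes 120 N, or if a joint passes its speed limit or range.

## Working session

There is one attempt and no reset: what is moved stays moved. The work goes in short steps, Python scripts to look and compute and a tool call to move; the robot and the scene stay as the last step left them, time stands still between calls to the robot, and variables do not carry over. Pictures are saved under pics/ and viewed, at most 10 in all, crops included, and the job is handed in when it is done.

Besides the shell and the picture viewer there is one more tool, called after "Request:" as name(argument=value, ...), one argument or row to a line, values as JSON. play_rows: Moves the arm, as the interface text tells. Its arguments: {"type":"object","properties":{"plan":{"type":"array"},"newtons":{"type":"number"}},"required":["plan"]}

```bash
mkdir -p pics; ls
python3 - <<'E'
from plant import robot, grab_frame
import cv2,numpy as np
print(robot.state())
for n in ("top","side"):
    f=grab_frame(n); cv2.imwrite(f"pics/{n}0.png",f["image"][:,:,::-1]); print(n,f["camera_matrix"],f["distortion"],f["pose"])
    np.save(f"pics/{n}0.npy",f["image"])
a=cv2.imread("pics/top0.png");b=cv2.imread("pics/side0.png")
cv2.imwrite("pics/both0.png",cv2.resize(np.vstack([a,b]),None,fx=.78,fy=.78))
E
```

```text
pics
{'t': 0.0, 'joint_pos': array([-1.24939461e+00,  3.53606916e-01,  1.63415335e+00,  3.75566076e-06,
        1.15521489e+00, -2.40472343e-03]), 'joint_vel': array([-2.63400233e-03, -7.30661420e-04,  5.50639340e-04,  2.74353269e-05,
       -1.06211504e-03, -1.07994011e-03]), 'tau': array([ 1.00688561e-03, -5.93833745e+01, -3.34213006e+01,  6.98318426e-02,
        2.34148710e-02, -1.76094754e-04]), 'ee_pos': array([ 198.68972109, -592.01050232,  196.6812503 ]), 'orientation': array([-3.14021016e+00, -6.75841625e-06,  3.23804922e-01]), 'ft_force': array([-0.37612123,  0.26230963,  0.39148234]), 'moment': array([0.03493302, 0.04481857, 0.04015988]), 'grip_force': 0.0, 'opening': 91.79846811643493}
top [[358.80761693   0.         255.60653301]
 [  0.         358.80761693 185.18369811]
 [  0.           0.           1.        ]] [-0.11452356  0.          0.          0.          0.        ] [[ 1.44837798e-02 -9.79577239e-01  2.00545886e-01  3.93969391e+02]
 [-9.99882166e-01 -1.31689792e-02  7.88867257e-03  1.28361672e+02]
 [-5.08657949e-03 -2.00636513e-01 -9.79652549e-01  1.03019820e+03]
 [ 0.00000000e+00  0.00000000e+00  0.00000000e+00  1.00000000e+00]]
side [[411.05360716   0.         260.27879723]
 [  0.         411.05360716 192.61203583]
 [  0.           0.           1.        ]] [0.03282863 0.         0.         0.         0.        ] [[ 9.90860461e-01 -6.67967886e-02  1.17191022e-01  4.55331284e+02]
 [-1.33459415e-01 -6.11690467e-01  7.79758525e-01 -7.97165064e+02]
 [ 1.95992656e-02 -7.88272137e-01 -6.15014558e-01  8.26622010e+02]
 [ 0.00000000e+00  0.00000000e+00  0.00000000e+00  1.00000000e+00]]
```

View pics/top0.png

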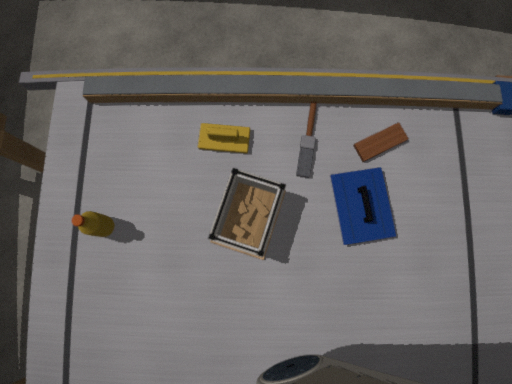

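View pics/side0.png

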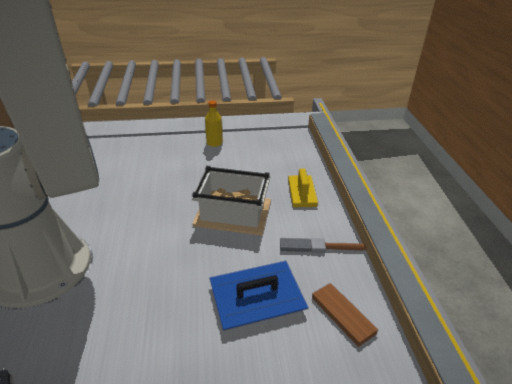

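The top view shows the tub around (247,212), with its gasket corners near (235,171), (282,187), (261,252) and (212,237). The lid is around (363,205), with the handle at (367,204). In the side view the mouth is around (233,186), the lid (257,295) and the handle (257,287).

```bash
cat > h.py <<'E'
import cv2,numpy as np
from scipy.spatial.transform import Rotation as R
def ray(px,K,D,T):
    p=cv2.undistortPoints(np.array(px,float).reshape(-1,1,2),np.array(K),np.array(D,float))[:,0]
    d=np.c_[p,np.ones(len(p))]@T[:3,:3].T
    return T[:3,3],d
def plane(o,d,z): return o+d*((z-o[2])/d[:,2])[:,None]
def tri(o1,d1,o2,d2):
    out=[]
    for a,b in zip(d1,d2):
        s=np.linalg.lstsq(np.c_[a,-b],o2-o1,rcond=None)[0]
        p,q=o1+s[0]*a,o2+s[1]*b; out.append([*((p+q)/2),np.linalg.norm(p-q)])
    return np.array(out)
def big(m,mn=30):
    c,_=cv2.findContours(m.astype(np.uint8),cv2.RETR_EXTERNAL,cv2.CHAIN_APPROX_NONE)
    return max(c,key=cv2.contourArea)
def blue(im):
    h=cv2.cvtColor(im,cv2.COLOR_RGB2HSV); return (h[...,0]>105)&(h[...,0]<130)&(h[...,1]>150)&(h[...,2]>60)
def dark(im,t=50): return im.max(2)<t
def quad(c):
    h=cv2.convexHull(c); e=.03*cv2.arcLength(h,True)
    return cv2.approxPolyDP(h,e,True)[:,0].astype(float)
E
python3 - <<'E'
from h import *
from plant import grab_frame
F={n:grab_frame(n) for n in("top","side")}
roi={"top":(200,160,95,105),"side":(190,162,88,45)}
for n,f in F.items():
    im=f["image"]; b=blue(im).copy()
    if n=="top": b[:120]=0
    c=big(b); q=quad(c); print(n,"lid",q.tolist())
    hm=np.zeros(b.shape,np.uint8); cv2.fillConvexPoly(hm,cv2.convexHull(c),1)
    d=dark(im)&(hm>0); cd=big(cv2.morphologyEx(d.astype(np.uint8),cv2.MORPH_CLOSE,np.ones((5,5)))); print(" handle",cv2.minAreaRect(cd),quad(cd).tolist())
    x,y,w,h=roi[n]; m=np.zeros(b.shape,bool); m[y:y+h,x:x+w]=dark(im[y:y+h,x:x+w],45)
    k,l,s,ce=cv2.connectedComponentsWithStats(m.astype(np.uint8))
    i=1+np.argmax(s[1:,4]); print(" tub",s[i],quad(big(l==i)).tolist())
E
```

```text
top lid [[380.0, 168.0], [395.0, 235.0], [344.0, 243.0], [331.0, 175.0]]
 handle ((365.59613037109375, 203.98077392578125), (36.6737174987793, 9.805806159973145), 78.69007110595703) [[362.0, 186.0], [367.0, 190.0], [373.0, 216.0], [369.0, 222.0], [364.0, 221.0], [358.0, 191.0]]
 tub [209 169  76  87 337] [[233.0, 169.0], [284.0, 185.0], [262.0, 255.0], [209.0, 237.0]]
side lid [[285.0, 262.0], [306.0, 307.0], [223.0, 328.0], [210.0, 278.0]]
 handle ((256.7545166015625, 286.54620361328125), (13.865959167480469, 41.91300964355469), 76.32869720458984) [[276.0, 277.0], [276.0, 289.0], [238.0, 298.0], [238.0, 284.0]]
 tub [193 190  68  15 190] [[260.0, 204.0], [193.0, 195.0], [197.0, 190.0]]
```

Run:
```python
from h import *
from plant import grab_frame
F={n:grab_frame(n) for n in("top","side")}
r=lambda n,p: ray(p,F[n]["camera_matrix"],F[n]["distortion"],F[n]["pose"])
im=F["side"]["image"]
for t in(45,60,75):
    m=np.zeros(im.shape[:2],np.uint8); m[162:207,190:278]=dark(im[162:207,190:278],t)
    k,l,s,ce=cv2.connectedComponentsWithStats(m); i=1+np.argmax(s[1:,4]); print(t,s[i],quad(big(l==i)).tolist())
T=[[234,170],[283,186],[262,254],[210,237]]; S=[[269,174],[264,199],[197,193],[208,170]]
def rep(P):
    print(P.round(1).tolist(),"c",P.mean(0).round(1)); e=np.roll(P,-1,0)-P; print(np.linalg.norm(e[:,:2],axis=1).round(1),np.degrees(np.arctan2(e[:,1],e[:,0])).round(1))
rep(tri(*r("top",T),*r("side",S)))
rep(plane(*r("top",T),112)); rep(plane(*r("side",S),112))
L=[[380,168],[395,235],[344,243],[331,175]];M=[[306,307],[223,328],[210,278],[285,262]]
rep(tri(*r("top",L),*r("side",M))); rep(plane(*r("top",L),27));rep(plane(*r("side",M),27))
print(tri(*r("top",[[365.6,204]]),*r("side",[[256.75,286.5]])))
```

```text
45 [193 184  68  21 196] [[260.0, 204.0], [193.0, 195.0], [200.0, 184.0], [260.0, 199.0]]
60 [193 167  76  39 502] [[193.0, 194.0], [207.0, 167.0], [268.0, 174.0], [260.0, 205.0]]
75 [193 166  76  40 599] [[193.0, 193.0], [207.0, 166.0], [268.0, 173.0], [260.0, 205.0]]
[[625.6, 193.3, 113.1, 7.4], [587.3, 64.8, 122.1, 16.9], [409.9, 117.4, 118.7, 10.2], [447.5, 251.6, 101.3, 2.8]] c [517.6 156.8 113.8   9.3]
[134.1 185.  139.3 187.3] [-106.6  163.5   74.3  -18.1]
[[622.0, 193.3, 112.0], [580.7, 64.2, 112.0], [404.9, 117.1, 112.0], [445.5, 250.1, 112.0]] c [513.3 156.2 112. ]
[135.6 183.6 139.1 185.4] [-107.7  163.3   73.   -17.8]
[[629.7, 196.1, 112.0], [597.9, 79.2, 112.0], [414.6, 126.4, 112.0], [449.0, 236.3, 112.0]] c [522.8 159.5 112. ]
[121.1 189.3 115.1 185.1] [-105.2  165.6   72.6  -12.6]
[[655.4, -225.6, 28.1, 0.4], [460.7, -258.6, 29.1, 0.3], [437.7, -112.2, 27.4, 0.9], [632.5, -80.6, 26.2, 0.3]] c [ 5.466e+02 -1.693e+02  2.770e+01  5.000e-01]
[197.5 148.3 197.3 146.8] [-170.4   98.9    9.2  -81. ]
[[655.4, -226.0, 27.0], [461.0, -259.4, 27.0], [438.2, -112.2, 27.0], [632.2, -80.4, 27.0]] c [ 546.7 -169.5   27. ]
[197.3 148.9 196.6 147.4] [-170.2   98.8    9.3  -80.9]
[[655.9, -224.8, 27.0], [460.6, -257.2, 27.0], [437.3, -111.8, 27.0], [632.5, -81.2, 27.0]] c [ 546.6 -168.8   27. ]
[198.  147.3 197.6 145.4] [-170.6   99.1    8.9  -80.8]
[[ 545.91040073 -170.83611491   50.28013694    1.40043834]]
```

```bash
cat >> h.py <<'E'
def go(p,yaw,st=None):
    from plant import robot
    s=st or robot.state(); A=R.from_euler("xyz",s["orientation"]); B=R.from_euler("xyz",[np.pi,0,yaw])
    print("shift",A.inv().apply(np.array(p)-s["ee_pos"]).round(1),"rot",(A.inv()*B).as_rotvec().round(3))
E
python3 -c "
from h import *
go([547,-169,200],.163)
from plant import grab_frame;f=grab_frame('wrist');print(f['T_tool_cam'],f['camera_matrix'],f['distortion'])"
```

```text
shift [ 464.8 -290.5   -2.7] rot [-0.001  0.     0.161]
[[-3.09887373e-04 -9.54971533e-01 -2.96697280e-01  8.49066720e+01]
 [ 9.99999548e-01 -5.62587945e-04  7.66330715e-04  4.31330829e-01]
 [-8.98742330e-04 -2.96696908e-01  9.54971276e-01 -1.87783711e+02]
 [ 0.00000000e+00  0.00000000e+00  0.00000000e+00  1.00000000e+00]] [[302.66595354   0.         258.40750964]
 [  0.         302.66595354 188.40838815]
 [  0.           0.           1.        ]] [-0.07274875  0.          0.          0.          0.        ]
```

Request:
play_rows(
  plan=[
    [46,-29,0,0,0,0.016,0],
    [92,-58,0,0,0,0.032,0],
    [139,-87,0,0,0,0.048,0],
    [186,-116,0,0,0,0.064,0],
    [232,-145,0,0,0,0.08,0],
    [279,-174,0,0,0,0.096,0],
    [325,-203,0,0,0,0.112,0],
    [372,-232,0,0,0,0.128,0],
    [418,-261,0,0,0,0.144,0],
    [465,-290,-3,0,0,0.161,0],
    [465,-290,-3,0,0,0.161,0],
    [465,-290,-3,0,0,0.161,0],
  ],
)

```text
t: 1.55
ee_pos: [550.7, -165.6, 200.7]
orientation: [-3.141, -0.002, 0.167]
ft_force: [0.2, -0.1, 0.8]
opening: 91.9
grip_force: 0.0
```

```bash
cat >> h.py <<'E'
def wrist(name=None):
    from plant import robot,grab_frame
    s=robot.state(); f=grab_frame("wrist"); A=np.eye(4); A[:3,:3]=R.from_euler("xyz",s["orientation"]).as_matrix(); A[:3,3]=s["ee_pos"]
    f["pose"]=A@np.array(f["T_tool_cam"]); f["s"]=s
    if name: cv2.imwrite("pics/%s.png"%name,f["image"][:,:,::-1])
    return f
def fray(f,px): return ray(px,f["camera_matrix"],f["distortion"],f["pose"])
E
python3 -c "
from h import *
f=wrist('w1');print(f['s']['ee_pos'],f['s']['orientation'],f['s']['t'],f['s']['ft_force'])"
```

```text
[ 550.73776676 -165.55874743  200.70297867] [-3.14102358e+00 -2.25004702e-03  1.67215945e-01] 1.55 [ 0.24286649 -0.1370417   0.77296026]
```

View pics/w1.png

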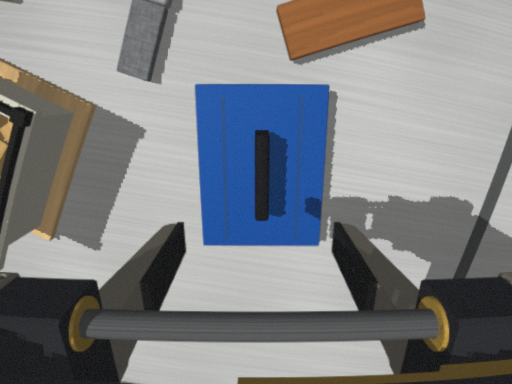

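Wrist view: the lid spans columns 195–330 and rows 84–244. The handle bar is at (262,175), upright in the image, so it is aligned with the tool.

```bash
cat > w.py <<'E'
from h import *
from plant import grab_frame
f=wrist(); im=f["image"]; c=big(blue(im)); q=quad(c); print(q.tolist())
P=plane(*fray(f,q),29); e=np.roll(P,-1,0)-P; print("lid c",P.mean(0).round(1),np.linalg.norm(e,axis=1).round(1),np.degrees(np.arctan2(e[:,1],e[:,0])).round(1))
hm=np.zeros(im.shape[:2],np.uint8); cv2.fillConvexPoly(hm,cv2.convexHull(c),1)
d=dark(im,45)&(hm>0)&~blue(im); cd=big(d); r=cv2.minAreaRect(cd); print(r)
b=cv2.boxPoints(r); b=b[np.argsort(b[:,1])]; E=np.array([b[:2].mean(0),b[2:].mean(0)])
for z in(50,60,69):
    p=plane(*fray(f,E),z); print(z,p.mean(0).round(1),np.linalg.norm(p[1]-p[0]).round(1),np.degrees(np.arctan2(*(p[0]-p[1])[1::-1])).round(1))
print(f["s"]["ee_pos"],f["s"]["orientation"])
t=grab_frame("top"); print("tri",tri(*fray(f,[E.mean(0)]),*fray(t,[[365.6,204]])))
E
python3 w.py
```

```text
[[326.0, 83.0], [316.0, 242.0], [203.0, 242.0], [194.0, 83.0]]
lid c [ 548.3 -169.9   29. ] [199.4 149.3 199.2 149.7] [-170.6   99.5    9.5  -80.4]
((260.5, 172.99996948242188), (12.999998092651367, 87.99998474121094), 0.0)
50 [ 545.7 -171.1   50. ] 104.9 9.7
60 [ 548.3 -170.6   60. ] 101.8 9.7
69 [ 550.6 -170.1   69. ] 99.0 9.7
[ 548.83592533 -167.50210693  200.34617519] [-3.14156965e+00 -3.60280589e-04  1.66963394e-01]
tri [[ 546.3540998  -171.61499903   45.39073135    1.59418194]]
```

Request:
play_rows(
  plan=[
    [0,1,30,0,0,0,0],
    [0,2.5,60,0,0,0,0],
    [0,2.5,80,0,0,0,0],
    [0,2.5,80,0,0,0,0],
    [0,2.5,80,0,0,0,0],
  ],
)

```text
t: 2.2
ee_pos: [547.2, -173.2, 120.8]
orientation: [-3.142, 0.0, 0.161]
ft_force: [0.1, -0.0, -0.6]
opening: 91.9
grip_force: 0.0
```

Run:
```python
from h import *
f=wrist('w2'); im=f["image"]
d=dark(im,45)&(np.arange(512)>200)[None]&(np.arange(512)<320)[None]; d[300:]=0
r=cv2.minAreaRect(big(d)); print(r)
b=cv2.boxPoints(r); b=b[np.argsort(b[:,1])]; E=np.array([b[:2].mean(0),b[2:].mean(0)])
for z in(50,60,69):
    p=plane(*fray(f,E),z); print(z,p.mean(0).round(1),np.linalg.norm(p[1]-p[0]).round(1),np.degrees(np.arctan2(*(p[0]-p[1])[1::-1])).round(1))
print(f["s"]["ee_pos"],f["s"]["orientation"])
```

```text
((253.5, 192.0), (114.0, 17.0), 90.0)
50 [ 544.7 -169.7   50. ] 108.2 8.9
60 [ 548.  -169.3   60. ] 104.1 8.9
69 [ 551. -169.   69.] 100.3 8.9
[ 547.20852055 -173.24280261  120.76453352] [-3.14151103e+00  4.47843515e-04  1.61146707e-01]
```

View pics/w2.png

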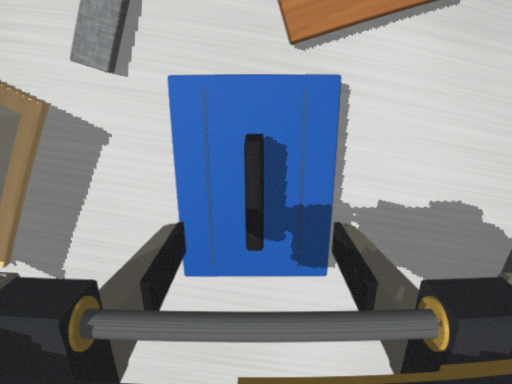

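The handle sits between the open fingers at (254,192), and its length fits a bar top at z≈69. Descending to grasp.

Request:
play_rows(
  plan=[
    [1,-1,30,0,0,0,0],
    [2,-2,55,0,0,0,0],
    [2,-2,66,0,0,0,0],
    [2,-2,66,0,0,0,0],
    [2,-2,66,0,0,0,0.5],
    [2,-2,66,0,0,0,1],
    [2,-2,66,0,0,0,1],
    [2,-2,66,0,0,0,1],
    [2,-2,66,0,0,0,1],
    [2,-2,66,0,0,0,1],
    [2,-2,66,0,0,0,1],
  ],
  newtons=35,
)

```text
t: 3.35
ee_pos: [549.5, -169.8, 54.4]
orientation: [3.142, 0.0, 0.163]
ft_force: [0.3, 0.5, -0.6]
opening: 37.6
grip_force: 0.0
```

Run:
```python
from h import *
from plant import robot
for i in range(1): s=robot.state(); print(s['ee_pos'],s['orientation'],s['opening'],s['grip_force'],s['ft_force'],s['t'])
```

```text
[ 549.45055725 -169.7981493    54.40749117] [3.14158980e+00 4.64663459e-05 1.62865709e-01] 37.6322960636652 0.0 [ 0.34684956  0.51646378 -0.59346025] 3.35
```

Fingers are still closing.

Request:
play_rows(
  plan=[
    [0,0,0,0,0,0,1],
    [0,0,0,0,0,0,1],
    [0,0,0,0,0,0,1],
    [0,0,0,0,0,0,1],
    [0,0,0,0,0,0,1],
    [0,0,0,0,0,0,1],
  ],
)

```text
t: 3.95
ee_pos: [549.5, -169.8, 54.4]
orientation: [3.142, -0.0, 0.163]
ft_force: [0.1, 0.2, -0.2]
opening: 0.4
grip_force: 0.0
```

Run:
```python
from h import *
from plant import grab_frame
f=wrist(); a=f["image"]; b=grab_frame("side")["image"][230:350,190:350]
t=grab_frame("top")["image"][150:270,300:460]
v=np.vstack([cv2.resize(b,(384,288)),cv2.resize(t,(384,288))])
o=np.hstack([cv2.resize(a,(416,312)),np.zeros((312,0,3),np.uint8)]); o=np.vstack([o,np.zeros((264,416,3),np.uint8)])
cv2.imwrite("pics/m3.png",np.hstack([o,v])[:,:,::-1])
```

```text
(no output)
```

View pics/m3.png

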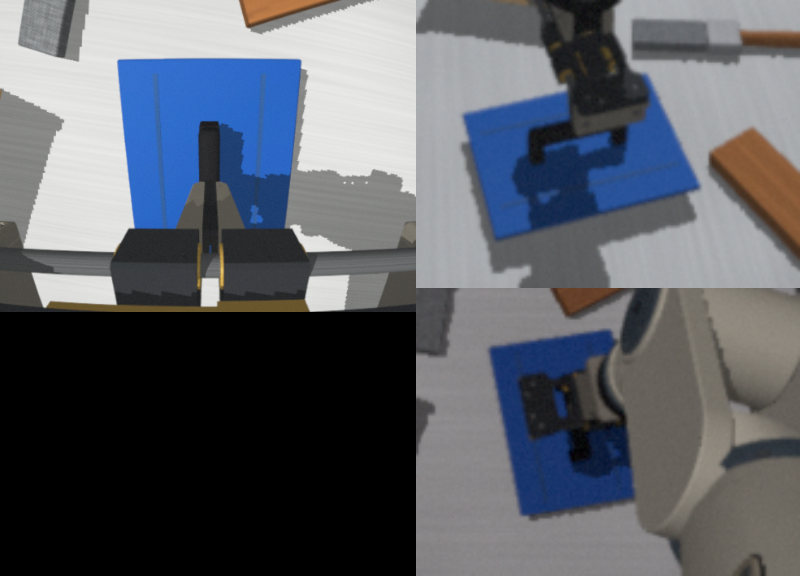

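The wrist picture shows the fingers at the bar's middle, but it doesn't settle whether the bar is between them. A small lift with the force reading will tell.

Request:
play_rows(
  plan=[
    [0,0,-5,0,0,0,1],
    [0,0,-15,0,0,0,1],
    [0,0,-25,0,0,0,1],
    [0,0,-25,0,0,0,1],
    [0,0,-25,0,0,0,1],
  ],
)

```text
t: 4.6
ee_pos: [549.8, -169.9, 80.0]
orientation: [3.141, -0.001, 0.163]
ft_force: [-0.8, -0.1, 0.3]
opening: 0.5
grip_force: 0.0
```

Run:
```python
from h import *
from plant import grab_frame
f=wrist(); c=big(blue(f["image"])); print(quad(c).tolist(),f["s"]["ft_force"],f["s"]["moment"],f["s"]["opening"],f["s"]["ee_pos"])
a=cv2.resize(f["image"][120:320,150:370],(440,400),interpolation=2); b=grab_frame("side")["image"]
cv2.imwrite("pics/m4.png",np.hstack([a,cv2.resize(b[220:340,200:308],(360,400),interpolation=2)])[:,:,::-1])
```

```text
[[357.0, 77.0], [339.0, 281.0], [176.0, 281.0], [157.0, 78.0]] [-0.80008997 -0.13966082  0.26430846] [-0.02848578  0.01385628 -0.00595362] 0.4773647424410323 [ 549.83470694 -169.94191399   80.03370164]
```

View pics/m4.png

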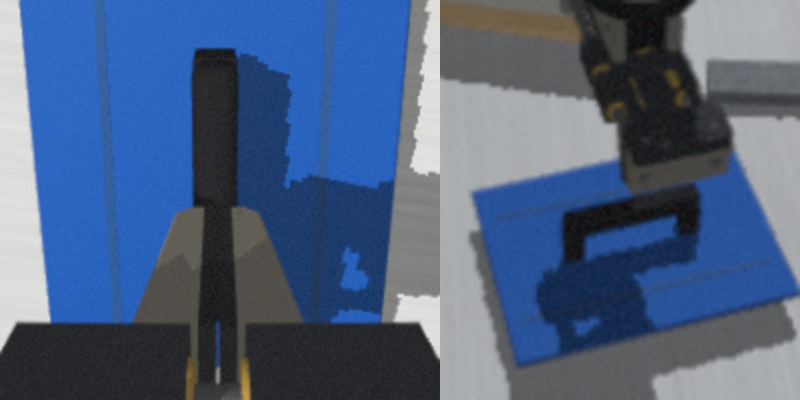

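The lid stayed on the table and the closed fingertips, at about wrist pixel (259,222), are above the bar. So the fingers reach less far than I assumed; checking the robot's own figure and projecting the tip.

Run:
```python
from h import *
from plant import robot
print([a for a in dir(robot) if a[0]!="_"], robot.finger_overhang, robot.state()["joint_pos"])
f=wrist(); Ti=np.linalg.inv(f["T_tool_cam"])
for x in(10,0):
  for z in(14,0,-10,-17,-25):
    p=Ti[:3,:3]@np.array([x,0,z])+Ti[:3,3]; print(x,z,cv2.projectPoints(p.reshape(1,1,3),np.zeros(3),np.zeros(3),f["camera_matrix"],np.array(f["distortion"]))[0].ravel().round())
# bar ends & lid corners by two wrist places: now vs plane
q=quad(big(blue(f["image"])))
for z in(10,20,29):
    P=plane(*fray(f,q),z); e=np.roll(P,-1,0)-P; print(z,P.mean(0).round(1),np.linalg.norm(e,axis=1).round(1))
```

```text
['IKError', 'finger_overhang', 'state'] 14.0 [-3.02366416e-01  4.15101704e-01  1.84037595e+00  5.80472042e-06
  8.86219732e-01  1.10564056e+00]
10 14 [258. 205.]
10 0 [258. 212.]
10 -10 [258. 218.]
10 -17 [258. 223.]
10 -25 [258. 228.]
0 14 [258. 218.]
0 0 [258. 226.]
0 -10 [258. 232.]
0 -17 [258. 237.]
0 -25 [258. 243.]
10 [ 553.9 -168.8   10. ] [191.  163.3 191.3 162.3]
20 [ 556.9 -168.3   20. ] [183.5 157.  183.9 156. ]
29 [ 559.7 -167.8   29. ] [176.9 151.3 177.2 150.3]
```

Both the closed and the open view put the real fingertips about 15–17 mm *behind* the TCP, not the 14 mm ahead that's stated. That fits closing just above the 69 mm bar top at TCP z=54. I'll trust this measured offset: reopen and regrasp at TCP z≈27, watching the force.

Request:
play_rows(
  plan=[
    [0,0,0,0,0,0,0],
    [0,0,0,0,0,0,0],
    [0,0,0,0,0,0,0],
    [0,0,0,0,0,0,0],
    [0,0,0,0,0,0,0],
    [0,0,0,0,0,0,0],
    [0,0,0,0,0,0,0],
    [0,0,10,0,0,0,0],
    [0,0,20,0,0,0,0],
    [0,0,30,0,0,0,0],
    [0,0,38,0,0,0,0],
    [0,0,38,0,0,0,0],
  ],
)

```text
t: 5.95
ee_pos: [548.4, -169.5, 39.7]
orientation: [-3.14, 0.002, 0.163]
ft_force: [-0.6, 0.0, 0.0]
opening: 91.5
grip_force: 0.0
```

Request:
play_rows(
  plan=[
    [0,0,5,0,0,0,0],
    [0,0,10,0,0,0,0],
    [0,0,15,0,0,0,0],
    [0,0,15,0,0,0,0],
    [0,0,15,0,0,0,0],
  ],
)

```text
t: 6.45
ee_pos: [549.5, -169.8, 26.3]
orientation: [-3.142, 0.0, 0.163]
ft_force: [-0.0, 0.9, -0.5]
opening: 91.9
grip_force: 0.0
```

No contact at TCP z=26, so the tips really are short. Closing.

Request:
play_rows(
  plan=[
    [0,0,0,0,0,0,1],
    [0,0,0,0,0,0,1],
    [0,0,0,0,0,0,1],
    [0,0,0,0,0,0,1],
    [0,0,0,0,0,0,1],
    [0,0,0,0,0,0,1],
    [0,0,0,0,0,0,1],
    [0,0,0,0,0,0,1],
    [0,0,0,0,0,0,1],
    [0,0,0,0,0,0,1],
    [0,0,0,0,0,0,1],
    [0,0,0,0,0,0,1],
  ],
  newtons=35,
)

```text
t: 7.65
ee_pos: [549.4, -169.7, 26.4]
orientation: [-3.141, 0.0, 0.163]
ft_force: [-0.4, 0.8, -0.2]
opening: 15.6
grip_force: 35.0
```

Gripped: 15.6 mm opening, 35 N. Next I lift high and go beside the tub so the wrist camera sees the mouth past the lid.

Request:
play_rows(
  plan=[
    [0,0,-15,0,0,0,1],
    [0,0,-45,0,0,0,1],
    [0,0,-90,0,0,0,1],
    [-10,-13,-130,0,0,0.06,1],
    [-25,-32,-170,0,0,0.14,1],
    [-45,-57,-205,0,0,0.22,1],
    [-65,-83,-235,0,0,0.31,1],
    [-80,-103,-260,0,0,0.4,1],
    [-88,-114,-274,0,0,0.468,1],
    [-88,-114,-274,0,0,0.468,1],
    [-88,-114,-274,0,0,0.468,1],
    [-88,-114,-274,0,0,0.468,1],
  ],
)

```text
t: 8.85
ee_pos: [444.0, -71.9, 299.6]
orientation: [3.141, 0.001, -0.304]
ft_force: [0.1, -0.5, -3.4]
opening: 15.7
grip_force: 35.0
```

Run:
```python
from h import *
f=wrist('w5'); print(f["s"]["ee_pos"],f["s"]["orientation"],f["s"]["ft_force"],f["s"]["opening"])
c=big(blue(f["image"])); print(quad(c).tolist())
np.save("pics/w5.npy",f["image"]); np.save("pics/w5p.npy",f["pose"])
```

```text
[443.95988886 -71.92235993 299.61119553] [ 3.14117748e+00  1.18719676e-03 -3.04098257e-01] [ 0.05691477 -0.46758243 -3.35825329] 15.655577728260289
[[387.0, 71.0], [362.0, 281.0], [154.0, 280.0], [130.0, 71.0]]
```

View pics/w5.png

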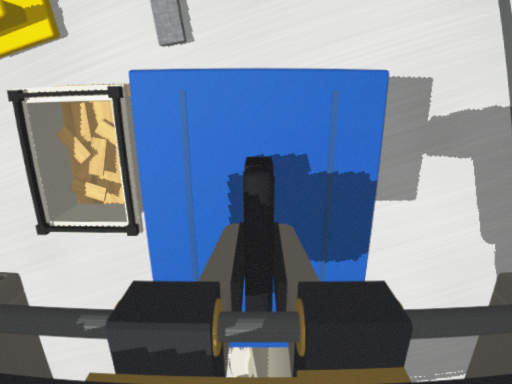

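The wrist view shows the tub mouth past the lid. Its black gasket corner blocks are near (16,96), (115,92), (134,229) and (43,229), and the lid's front corners are at (130,71) and (387,71).

```bash
cat > tub.py <<'E'
from h import *
def tubcorners(f,box):
    x,y,w,h=box; g=f["image"][y:y+h,x:x+w]; m=dark(g,60).astype(np.uint8)
    o=cv2.morphologyEx(m,cv2.MORPH_OPEN,np.ones((9,9),np.uint8))
    k,l,s,c=cv2.connectedComponentsWithStats(o); i=[j for j in np.argsort(-s[:,4]) if j>0][:4]
    return c[i]+[x,y],s[i,4]
def rect(f,P,z):
    p=plane(*fray(f,P),z)[:,:2]; p=p[np.argsort(np.arctan2(*(p-p.mean(0)).T))]
    e=np.roll(p,-1,0)-p; L=np.linalg.norm(e,axis=1); k=0 if L[0]>L[1] else 1
    v=e[k]-e[k+2]; a=np.degrees(np.arctan2(v[1],v[0])); a=(a+90)%180-90
    print(z,p.mean(0).round(1),L.round(1),"yaw",a.round(2),np.radians(a).round(3))
E
python3 - <<'E'
from tub import *
f=wrist(); P,a=tubcorners(f,(0,82,145,158)); print(P.round(1).tolist(),a)
for z in(105,116,125): rect(f,P,z)
K,D=f["camera_matrix"],f["distortion"]
o,d=ray([[130,71],[387,71],[154,280],[362,280]],K,D,np.array(f["T_tool_cam"])); 
for z in(-8,-3,2): print(z,plane(o,d,z)[:,:2].round(1).tolist())
E
```

```text
[[115.0, 91.9], [132.5, 229.5], [16.5, 96.0], [43.0, 228.0]] [138  98  90  81]
105 [515.2 159.8] [133.6 183.2 132.4 184.6] yaw -17.67 -0.308
116 [515.5 152.4] [129.8 177.9 128.6 179.3] yaw -17.67 -0.308
125 [515.7 146.4] [126.6 173.6 125.4 175. ] yaw -17.67 -0.308
-8 [[99.1, -72.8], [99.1, 73.2], [-37.6, -72.8], [-37.8, 72.4]]
-3 [[99.5, -74.8], [99.5, 75.2], [-41.0, -74.9], [-41.2, 74.4]]
2 [[99.9, -76.9], [99.9, 77.2], [-44.4, -76.9], [-44.6, 76.5]]
```

Request:
play_rows(
  plan=[
    [-20,0,-27,0,0,0,1],
    [-40,0,-54,0,0,0,1],
    [-60,0,-80,0,0,0,1],
    [-60,0,-80,0,0,0,1],
    [-60,0,-80,0,0,0,1],
    [-60,0,-80,0,0,0,1],
  ],
)

```text
t: 9.55
ee_pos: [387.0, -53.8, 378.9]
orientation: [3.141, 0.002, -0.305]
ft_force: [-0.8, 0.5, -3.3]
opening: 15.7
grip_force: 35.0
```

Run:
```python
from tub import *
f=wrist('w6'); print(f["s"]["ee_pos"])
P,a=tubcorners(f,(0,40,160,160)); print(P.round(1).tolist(),a)
for z in(105,112,118): rect(f,P,z)
f1=dict(f); f1["pose"]=np.load("pics/w5p.npy")
Q=np.array([[115,91.9],[132.5,229.5],[16.5,96],[43,228]])
P=P[[np.argmin(abs(plane(*fray(f,P),112)-q).sum(1)) for q in plane(*fray(f1,Q),112)]]
t=tri(*fray(f1,Q),*fray(f,P)); print(t.round(1).tolist(),t.mean(0).round(1))
```

```text
[387.00068074 -53.77658478 378.9264541 ]
[] []Traceback (most recent call last):
  File "<stdin>", line 4, in <module>
  File "tub.py", line 8, in rect
    p=plane(*fray(f,P),z)[:,:2]; p=p[np.argsort(np.arctan2(*(p-p.mean(0)).T))]
             ~~~~^^^^^
  File "h.py", line 33, in fray
    def fray(f,px): return ray(px,f["camera_matrix"],f["distortion"],f["pose"])
                           ~~~^^^^^^^^^^^^^^^^^^^^^^^^^^^^^^^^^^^^^^^^^^^^^^^^^
  File "h.py", line 4, in ray
    p=cv2.undistortPoints(np.array(px,float).reshape(-1,1,2),np.array(K),np.array(D,float))[:,0]
      ~~~~~~~~~~~~~~~~~~~^^^^^^^^^^^^^^^^^^^^^^^^^^^^^^^^^^^^^^^^^^^^^^^^^^^^^^^^^^^^^^^^^^
cv2.error: OpenCV(4.12.0) /io/opencv/modules/calib3d/src/undistort.dispatch.cpp:347: error: (-215:Assertion failed) CV_IS_MAT(_src) && CV_IS_MAT(_dst) && (_src->rows == 1 || _src->cols == 1) && (_dst->rows == 1 || _dst->cols == 1) && _src->cols + _src->rows - 1 == _dst->rows + _dst->cols - 1 && (CV_MAT_TYPE(_src->type) == CV_32FC2 || CV_MAT_TYPE(_src->type) == CV_64FC2) && (CV_MAT_TYPE(_dst->type) == CV_32FC2 || CV_MAT_TYPE(_dst->type) == CV_64FC2) in function 'cvUndistortPointsInternal'
```

```bash
sed -i 's/def tubcorners(f,box)/def tubcorners(f,box,kk=9)/; s/np.ones((9,9)/np.ones((kk,kk)/' tub.py
python3 - <<'E'
from tub import *
f=wrist()
for kk in (8,7,6):
    P,a=tubcorners(f,(0,0,170,200),kk); print(kk,P.round(1).tolist(),a)
    if len(P)==4:
        for z in(105,112,118): rect(f,P,z)
        f1=dict(f); f1["pose"]=np.load("pics/w5p.npy")
        Q=np.array([[115,91.9],[132.5,229.5],[16.5,96],[43,228]])
        G=P[[np.argmin(abs(plane(*fray(f,P),112)-q).sum(1)) for q in plane(*fray(f1,Q),112)]]
        t=tri(*fray(f1,Q),*fray(f,G)); print(t.round(1).tolist(),t.mean(0).round(1))
E
```

```text
8 [[136.4, 49.0], [49.6, 53.9]] [89 88]
7 [[48.6, 52.9], [135.6, 48.4], [67.9, 173.0]] [102  96  77]
6 [[50.2, 57.9], [136.6, 49.4], [68.9, 174.0], [53.0, 77.5]] [170  96  77  73]
105 [558.4 179. ] [149.3  28.  133.  226.9] yaw 25.48 0.445
112 [557.  175.1] [147.   27.6 131.  223.4] yaw 25.48 0.445
118 [555.8 171.7] [145.1  27.2 129.2 220.5] yaw 25.48 0.445
[[581.9, 66.5, 109.0, 1.9], [476.2, -3.7, 397.7, 78.3], [625.2, 210.2, 83.3, 5.3], [447.5, 248.1, 107.6, 2.3]] [532.7 130.3 174.4  21.9]
```

Run:
```python
from tub import *
f=wrist(); f1=dict(f); f1["pose"]=np.load("pics/w5p.npy")
Q=np.array([[115,91.9],[16.5,96],[43,228]]); G=np.array([[135.8,48.6],[48.9,53.2],[68,173]])
t=tri(*fray(f1,Q),*fray(f,G)); print(t.round(1).tolist(),t.mean(0).round(1))
for z in(105,112,118):
    for g,X in((f1,Q),(f,G)):
        p=plane(*fray(g,X),z)[:,:2]; print(z,((p[0]+p[2])/2).round(1),np.linalg.norm(p[0]-p[1]).round(1),np.linalg.norm(p[2]-p[1]).round(1))
```

```text
[[582.1, 65.8, 111.7, 0.5], [621.4, 192.8, 108.4, 0.1], [449.0, 245.1, 111.8, 0.4]] [5.508e+02 1.679e+02 1.106e+02 3.000e-01]
105 [515.5 160.2] 132.4 183.3
105 [516.1 158.8] 132.8 182.3
112 [515.7 155.5] 130.0 179.9
112 [515.3 155.2] 130.8 179.6
118 [515.9 151.4] 127.9 177.0
118 [514.7 152.1] 129.1 177.2
```

Request:
play_rows(
  plan=[
    [12,-47,30,0,0,0,1],
    [24,-94,70,0,0,0,1],
    [36,-141,110,0,0,0,1],
    [48,-188,150,0,0,0,1],
    [56,-225,185,0,0,0.003,1],
    [60,-238.7,204,0,0,0.003,1],
    [60,-238.7,204,0,0,0.003,1],
    [60,-238.7,204,0,0,0.003,1],
    [60,-238.7,204,0,0,0.003,1],
    [60,-238.7,204,0,0,0.003,1],
  ],
)

```text
t: 10.7
ee_pos: [516.1, 155.5, 177.1]
orientation: [-3.141, -0.001, -0.309]
ft_force: [-0.2, -0.5, -3.2]
opening: 15.6
grip_force: 35.0
```

Run:
```python
from h import *
from plant import grab_frame
f=wrist(); print(f["s"]["ee_pos"],f["s"]["orientation"],f["s"]["ft_force"]); go([516,155.6,150],-.308,f["s"])
a=grab_frame("side")["image"][110:250,160:310]; t=grab_frame("top")["image"][150:270,190:310]
cv2.imwrite("pics/m7.png",np.hstack([cv2.resize(a,(430,400),interpolation=2),cv2.resize(t,(370,370),interpolation=2).copy() if 0 else cv2.resize(t,(370,400),interpolation=2)])[:,:,::-1])
```

```text
[516.05401749 155.48128262 177.06978759] [-3.14141362e+00 -6.12162003e-04 -3.08692126e-01] [-0.15438839 -0.47295059 -3.22507944]
shift [-0.1 -0.1 27.1] rot [-0.    -0.001 -0.001]
```

View pics/m7.png

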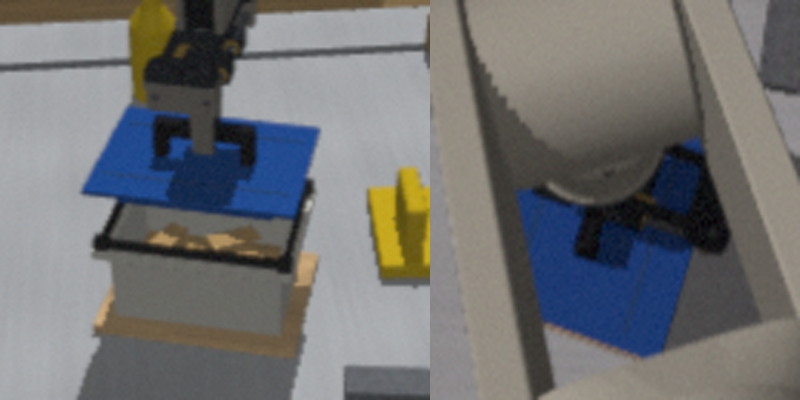

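The lid hovers squarely over the mouth. Descending with force checks.

Request:
play_rows(
  plan=[
    [0,0,10,0,0,0,1],
    [0,0,20,0,0,0,1],
    [0,0,27,0,0,0,1],
    [0,0,30,0,0,0,1],
    [0,0,33,0,0,0,1],
    [0,0,35,0,0,0,1],
    [0,0,35,0,0,0,1],
  ],
)

```text
t: 11.55
ee_pos: [515.8, 156.1, 141.2]
orientation: [3.141, 0.0, -0.308]
ft_force: [0.4, -0.2, -3.4]
opening: 15.5
grip_force: 35.0
```

Request:
play_rows(
  plan=[
    [0,0,1.5,0,0,0,1],
    [0,0,3,0,0,0,1],
    [0,0,4,0,0,0,1],
    [0,0,5,0,0,0,1],
    [0,0,6,0,0,0,1],
    [0,0,6,0,0,0,1],
  ],
)

```text
t: 12.15
ee_pos: [515.8, 156.1, 135.2]
orientation: [3.141, 0.0, -0.308]
ft_force: [-0.4, -0.3, -3.8]
opening: 15.6
grip_force: 35.0
```

Request:
play_rows(
  plan=[
    [0,0,1,0,0,0,1],
    [0,0,2,0,0,0,1],
    [0,0,3,0,0,0,1],
    [0,0,4,0,0,0,1],
    [0,0,5,0,0,0,1],
    [0,0,5,0,0,0,1],
  ],
)

```text
t: 12.75
ee_pos: [515.8, 156.0, 130.2]
orientation: [3.141, 0.0, -0.308]
ft_force: [0.6, 0.0, -3.7]
opening: 16.2
grip_force: 35.0
```

Request:
play_rows(
  plan=[
    [0,0,1,0,0,0,1],
    [0,0,2,0,0,0,1],
    [0,0,3,0,0,0,1],
    [0,0,3,0,0,0,1],
  ],
)

```text
t: 13.15
ee_pos: [515.8, 156.1, 127.2]
orientation: [3.141, 0.0, -0.308]
ft_force: [0.4, 0.0, -3.1]
opening: 15.6
grip_force: 35.0
```

Request:
play_rows(
  plan=[
    [0,0,0.7,0,0,0,1],
    [0,0,1.4,0,0,0,1],
    [0,0,2,0,0,0,1],
    [0,0,2,0,0,0,1],
  ],
)

```text
t: 13.55
ee_pos: [515.8, 156.1, 125.3]
orientation: [3.141, 0.0, -0.308]
ft_force: [0.2, 0.2, -3.8]
opening: 16.0
grip_force: 35.0
```

Request:
play_rows(
  plan=[
    [0,0,0.7,0,0,0,1],
    [0,0,1.4,0,0,0,1],
    [0,0,2,0,0,0,1],
    [0,0,2,0,0,0,1],
  ],
)

```text
t: 13.95
ee_pos: [515.8, 156.1, 123.3]
orientation: [3.141, 0.0, -0.308]
ft_force: [0.2, 0.3, -3.2]
opening: 15.6
grip_force: 35.0
```

Request:
play_rows(
  plan=[
    [0,0,0.5,0,0,0,1],
    [0,0,1,0,0,0,1],
    [0,0,1.5,0,0,0,1],
    [0,0,1.5,0,0,0,1],
  ],
)

```text
t: 14.35
ee_pos: [515.8, 156.0, 121.8]
orientation: [3.142, 0.0, -0.308]
ft_force: [0.1, 0.2, -3.4]
opening: 15.6
grip_force: 35.0
```

Request:
play_rows(
  plan=[
    [0,0,0.5,0,0,0,1],
    [0,0,1,0,0,0,1],
    [0,0,1,0,0,0,1],
  ],
)

```text
t: 14.65
ee_pos: [515.8, 156.1, 120.8]
orientation: [3.142, 0.0, -0.308]
ft_force: [-0.1, -0.5, -4.7]
opening: 15.7
grip_force: 35.0
```

Request:
play_rows(
  plan=[
    [0,0,0.5,0,0,0,1],
    [0,0,1,0,0,0,1],
    [0,0,1,0,0,0,1],
  ],
)

```text
t: 14.95
ee_pos: [515.8, 156.1, 119.8]
orientation: [3.142, 0.0, -0.308]
ft_force: [0.6, 0.2, -3.5]
opening: 16.0
grip_force: 35.0
```

Request:
play_rows(
  plan=[
    [0,0,0.5,0,0,0,1],
    [0,0,1,0,0,0,1],
    [0,0,1,0,0,0,1],
  ],
)

```text
t: 15.25
ee_pos: [516.0, 156.1, 119.3]
orientation: [-3.141, -0.0, -0.308]
ft_force: [-1.8, -0.8, 2.8]
opening: 15.8
grip_force: 35.0
```

Contact felt at TCP z≈119.5. Releasing.

Request:
play_rows(
  plan=[
    [0,0,-0.5,0,0,0,0.3],
    [0,0,-0.5,0,0,0,0.3],
    [0,0,-0.5,0,0,0,0.3],
    [0,0,-0.5,0,0,0,0.3],
    [0,0,-0.5,0,0,0,0.3],
    [0,0,-0.5,0,0,0,0.3],
    [0,0,-0.5,0,0,0,0.3],
    [0,0,-20,0,0,0,0.3],
    [0,0,-40,0,0,0,0.3],
    [0,0,-75,0,0,0,1],
    [0,0,-75,0,0,0,1],
    [0,0,-75,0,0,0,1],
  ],
)

```text
t: 16.45
ee_pos: [516.3, 156.2, 194.4]
orientation: [-3.141, -0.001, -0.308]
ft_force: [-0.1, 0.1, -1.6]
opening: 42.5
grip_force: 0.0
```

Run:
```python
from h import *
f=wrist('w8'); s=f["s"]; print(s["ee_pos"],s["orientation"],s["ft_force"],s["opening"])
q=quad(big(blue(f["image"]))); print(q.tolist())
for z in (122,128):
    P=plane(*fray(f,q),z); e=np.roll(P,-1,0)-P; print(z,P.round(1).tolist(),P.mean(0).round(1),np.linalg.norm(e,axis=1).round(1),np.arctan2(e[:,1],e[:,0]).round(3))
```

```text
[516.30547923 156.2041504  194.41841721] [-3.14062180e+00 -1.38245985e-03 -3.08202111e-01] [-0.05376109  0.14909648 -1.5597054 ] 42.533039587749464
[[349.0, 78.0], [336.0, 256.0], [217.0, 288.0], [181.0, 255.0], [167.0, 79.0]]
122 [[588.4, 55.1, 122.0], [431.8, 103.6, 122.0], [432.7, 226.8, 122.0], [478.7, 247.3, 122.0], [633.0, 197.8, 122.0]] [512.9 166.1 122. ] [163.9 123.1  50.4 162.  149.6] [ 2.841  1.563  0.419 -0.31  -1.874]
128 [[588.6, 56.8, 128.0], [435.6, 104.2, 128.0], [436.5, 224.5, 128.0], [481.5, 244.6, 128.0], [632.2, 196.2, 128.0]] [514.9 165.3 128. ] [160.2 120.3  49.2 158.3 146.1] [ 2.841  1.563  0.419 -0.31  -1.874]
```

View pics/w8.png

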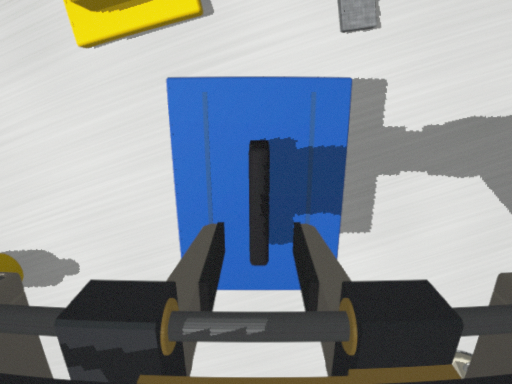

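The lid sits square on the tub: front edge at rows 78–79, columns 167–349, and the handle centred at (259,203). Now I close the fingers and press corner 1 (tool +88, −63).

Request:
play_rows(
  plan=[
    [30,-21,0,0,0,0,1],
    [60,-42,0,0,0,0,1],
    [88,-63,0,0,0,0,1],
    [88,-63,20,0,0,0,1],
    [88,-63,45,0,0,0,1],
    [88,-63,65,0,0,0,1],
    [88,-63,78,0,0,0,1],
    [88,-63,83,0,0,0,1],
    [88,-63,83,0,0,0,1],
  ],
  newtons=35,
)

```text
t: 17.4
ee_pos: [618.3, 189.2, 110.0]
orientation: [3.141, 0.001, -0.308]
ft_force: [0.0, 0.7, 0.7]
opening: 0.3
grip_force: 0.0
```

Request:
play_rows(
  plan=[
    [0,0,1,0,0,0,1],
    [0,0,2,0,0,0,1],
    [0,0,3,0,0,0,1],
    [0,0,3,0,0,0,1],
  ],
)

```text
t: 17.8
ee_pos: [619.0, 189.5, 108.3]
orientation: [-3.141, -0.0, -0.308]
ft_force: [-0.8, -0.1, 0.3]
opening: 0.6
grip_force: 0.0
```

Request:
play_rows(
  plan=[
    [0,0,0.7,0,0,0,1],
    [0,0,1.4,0,0,0,1],
    [0,0,2,0,0,0,1],
    [0,0,2,0,0,0,1],
  ],
)

```text
t: 18.2
ee_pos: [618.8, 189.4, 105.7]
orientation: [3.141, 0.0, -0.308]
ft_force: [-0.4, 0.5, -0.7]
opening: 0.3
grip_force: 0.0
```

Request:
play_rows(
  plan=[
    [0,0,0.5,0,0,0,1],
    [0,0,1,0,0,0,1],
    [0,0,1,0,0,0,1],
  ],
)

```text
t: 18.5
ee_pos: [618.9, 189.4, 105.0]
orientation: [-3.142, -0.0, -0.308]
ft_force: [0.2, 0.6, 2.1]
opening: 0.4
grip_force: 0.7
```

Touching at about 105. Going on in small steps.

Request:
play_rows(
  plan=[
    [0,0,0.5,0,0,0,1],
    [0,0,1,0,0,0,1],
    [0,0,1,0,0,0,1],
  ],
)

```text
t: 18.8
ee_pos: [619.0, 189.5, 104.6]
orientation: [-3.141, -0.0, -0.308]
ft_force: [-2.4, -0.4, 7.3]
opening: 0.9
grip_force: 3.4
```

Request:
play_rows(
  plan=[
    [0,0,0.5,0,0,0,1],
    [0,0,0.5,0,0,0,1],
  ],
)

```text
t: 19.0
ee_pos: [619.0, 189.5, 104.3]
orientation: [-3.141, -0.0, -0.308]
ft_force: [-3.0, -0.8, 9.5]
opening: 0.5
grip_force: 4.6
```

Request:
play_rows(
  plan=[
    [0,0,0.5,0,0,0,1],
    [0,0,1,0,0,0,1],
    [0,0,1,0,0,0,1],
  ],
)

```text
t: 19.3
ee_pos: [619.1, 189.5, 103.9]
orientation: [-3.141, -0.001, -0.308]
ft_force: [-4.1, -1.2, 13.6]
opening: 0.4
grip_force: 6.6
```

Request:
play_rows(
  plan=[
    [0,0,0.5,0,0,0,1],
    [0,0,0.5,0,0,0,1],
  ],
)

```text
t: 19.5
ee_pos: [619.1, 189.5, 103.4]
orientation: [-3.141, -0.001, -0.308]
ft_force: [-3.8, -0.7, 14.2]
opening: 1.0
grip_force: 6.9
```

Plateau near 14 N, so the seal is sliding. On.

Request:
play_rows(
  plan=[
    [0,0,0.5,0,0,0,1],
    [0,0,1,0,0,0,1],
    [0,0,1.5,0,0,0,1],
    [0,0,1.5,0,0,0,1],
  ],
)

```text
t: 19.9
ee_pos: [619.2, 189.6, 102.1]
orientation: [-3.141, -0.001, -0.308]
ft_force: [-4.7, -2.0, 13.2]
opening: 0.2
grip_force: 7.2
```

Request:
play_rows(
  plan=[
    [0,0,0.5,0,0,0,1],
    [0,0,0.5,0,0,0,1],
  ],
)

```text
t: 20.1
ee_pos: [619.2, 189.6, 101.6]
orientation: [-3.141, -0.001, -0.308]
ft_force: [-4.7, -1.5, 15.0]
opening: 0.3
grip_force: 7.2
```

Request:
play_rows(
  plan=[
    [0,0,0.5,0,0,0,1],
    [0,0,1,0,0,0,1],
    [0,0,1,0,0,0,1],
  ],
)

```text
t: 20.4
ee_pos: [619.3, 189.6, 100.7]
orientation: [-3.141, -0.001, -0.308]
ft_force: [-4.0, -0.5, 14.7]
opening: 0.4
grip_force: 7.3
```

Request:
play_rows(
  plan=[
    [0,0,0.5,0,0,0,1],
    [0,0,1,0,0,0,1],
    [0,0,1,0,0,0,1],
  ],
)

```text
t: 20.7
ee_pos: [619.4, 189.7, 100.1]
orientation: [-3.141, -0.001, -0.308]
ft_force: [-5.3, -1.4, 18.7]
opening: 0.4
grip_force: 9.1
```

Request:
play_rows(
  plan=[
    [0,0,0.4,0,0,0,1],
    [0,0,0.4,0,0,0,1],
  ],
)

```text
t: 20.9
ee_pos: [619.4, 189.6, 100.0]
orientation: [-3.141, -0.001, -0.308]
ft_force: [-5.9, -1.9, 21.1]
opening: 0.1
grip_force: 10.0
```

Corner 1 is home: hard stop at TCP z≈100, 21 N. Next is corner 2.

Request:
play_rows(
  plan=[
    [0,0,-9,0,0,0,1],
    [0,0,-18,0,0,0,1],
    [0,42,-18,0,0,0,1],
    [0,84,-18,0,0,0,1],
    [0,126,-18,0,0,0,1],
    [0,126,-13,0,0,0,1],
    [0,126,-10,0,0,0,1],
    [0,126,-9,0,0,0,1],
    [0,126,-8,0,0,0,1],
    [0,126,-8,0,0,0,1],
  ],
)

```text
t: 21.9
ee_pos: [581.0, 70.3, 105.4]
orientation: [-3.141, -0.0, -0.307]
ft_force: [-0.3, 0.4, 0.4]
opening: 0.5
grip_force: 0.0
```

Request:
play_rows(
  plan=[
    [0,0,0.5,0,0,0,1],
    [0,0,1,0,0,0,1],
    [0,0,1,0,0,0,1],
  ],
)

```text
t: 22.2
ee_pos: [581.0, 70.2, 105.0]
orientation: [-3.14, -0.0, -0.308]
ft_force: [-1.1, 4.2, 5.1]
opening: 0.0
grip_force: 2.3
```

Request:
play_rows(
  plan=[
    [0,0,0.5,0,0,0,1],
    [0,0,1,0,0,0,1],
    [0,0,1,0,0,0,1],
  ],
)

```text
t: 22.5
ee_pos: [581.1, 70.2, 104.5]
orientation: [-3.14, -0.001, -0.308]
ft_force: [-2.6, 2.2, 9.0]
opening: 0.0
grip_force: 4.8
```

Request:
play_rows(
  plan=[
    [0,0,0.5,0,0,0,1],
    [0,0,0.5,0,0,0,1],
  ],
)

```text
t: 22.7
ee_pos: [581.1, 70.2, 104.1]
orientation: [-3.14, -0.001, -0.308]
ft_force: [-3.3, 3.8, 10.1]
opening: 0.5
grip_force: 5.2
```

Request:
play_rows(
  plan=[
    [0,0,0.5,0,0,0,1],
    [0,0,1,0,0,0,1],
    [0,0,1,0,0,0,1],
  ],
)

```text
t: 23.0
ee_pos: [581.1, 70.2, 103.2]
orientation: [-3.14, -0.001, -0.308]
ft_force: [-2.6, 3.6, 11.4]
opening: 0.5
grip_force: 5.4
```

Request:
play_rows(
  plan=[
    [0,0,0.5,0,0,0,1],
    [0,0,1,0,0,0,1],
    [0,0,1,0,0,0,1],
  ],
)

```text
t: 23.3
ee_pos: [581.2, 70.1, 102.2]
orientation: [-3.14, -0.001, -0.308]
ft_force: [-3.6, 2.6, 10.0]
opening: -0.0
grip_force: 5.5
```

Request:
play_rows(
  plan=[
    [0,0,0.5,0,0,0,1],
    [0,0,1,0,0,0,1],
    [0,0,1,0,0,0,1],
  ],
)

```text
t: 23.6
ee_pos: [581.2, 70.1, 101.2]
orientation: [-3.14, -0.001, -0.308]
ft_force: [-1.9, 3.6, 11.4]
opening: 0.4
grip_force: 5.6
```

Request:
play_rows(
  plan=[
    [0,0,0.5,0,0,0,1],
    [0,0,1,0,0,0,1],
    [0,0,1,0,0,0,1],
  ],
)

```text
t: 23.9
ee_pos: [581.3, 70.1, 100.5]
orientation: [-3.14, -0.001, -0.308]
ft_force: [-3.0, 2.8, 13.3]
opening: 0.3
grip_force: 6.8
```

Request:
play_rows(
  plan=[
    [0,0,0.5,0,0,0,1],
    [0,0,0.8,0,0,0,1],
    [0,0,0.8,0,0,0,1],
  ],
)

```text
t: 24.2
ee_pos: [581.3, 70.1, 100.2]
orientation: [-3.14, -0.001, -0.308]
ft_force: [-5.4, 1.9, 17.7]
opening: 0.5
grip_force: 9.1
```

Request:
play_rows(
  plan=[
    [0,0,0.4,0,0,0,1],
    [0,0,0.4,0,0,0,1],
  ],
)

```text
t: 24.4
ee_pos: [581.4, 70.1, 100.0]
orientation: [-3.14, -0.001, -0.308]
ft_force: [-5.3, 1.9, 20.0]
opening: 0.3
grip_force: 10.2
```

Corner 2 stops hard at z≈100 with 20 N. Next is corner 3.

Request:
play_rows(
  plan=[
    [0,0,-10,0,0,0,1],
    [0,0,-24,0,0,0,1],
    [-44,0,-24,0,0,0,1],
    [-88,0,-24,0,0,0,1],
    [-132,0,-24,0,0,0,1],
    [-176,0,-24,0,0,0,1],
    [-176,0,-18,0,0,0,1],
    [-176,0,-15,0,0,0,1],
    [-176,0,-13,0,0,0,1],
    [-176,0,-12,0,0,0,1],
    [-176,0,-12,0,0,0,1],
  ],
)

```text
t: 25.5
ee_pos: [413.7, 122.5, 109.6]
orientation: [3.141, 0.0, -0.309]
ft_force: [-0.9, 1.1, 0.1]
opening: 0.4
grip_force: 0.0
```

Request:
play_rows(
  plan=[
    [0,0,0.7,0,0,0,1],
    [0,0,1.4,0,0,0,1],
    [0,0,1.4,0,0,0,1],
  ],
)

```text
t: 25.8
ee_pos: [413.0, 122.6, 108.3]
orientation: [3.141, 0.0, -0.308]
ft_force: [-0.4, 0.3, 0.3]
opening: 0.1
grip_force: 0.0
```

Request:
play_rows(
  plan=[
    [0,0,0.7,0,0,0,1],
    [0,0,1.4,0,0,0,1],
    [0,0,1.4,0,0,0,1],
  ],
)

```text
t: 26.1
ee_pos: [412.9, 122.8, 106.9]
orientation: [3.142, 0.0, -0.308]
ft_force: [-0.2, -0.8, 0.0]
opening: 0.7
grip_force: 0.0
```

Request:
play_rows(
  plan=[
    [0,0,0.7,0,0,0,1],
    [0,0,1.2,0,0,0,1],
    [0,0,1.2,0,0,0,1],
  ],
)

```text
t: 26.4
ee_pos: [412.9, 122.7, 105.7]
orientation: [3.142, 0.0, -0.308]
ft_force: [-0.5, 0.3, 0.2]
opening: 0.7
grip_force: 0.0
```

Request:
play_rows(
  plan=[
    [0,0,0.7,0,0,0,1],
    [0,0,1.2,0,0,0,1],
    [0,0,1.2,0,0,0,1],
  ],
)

```text
t: 26.7
ee_pos: [413.0, 122.7, 104.6]
orientation: [-3.142, -0.0, -0.308]
ft_force: [0.7, 0.9, 1.4]
opening: 0.2
grip_force: 0.7
```

Request:
play_rows(
  plan=[
    [0,0,0.6,0,0,0,1],
    [0,0,1,0,0,0,1],
    [0,0,1,0,0,0,1],
  ],
)

```text
t: 27.0
ee_pos: [413.0, 122.7, 103.9]
orientation: [3.142, -0.0, -0.308]
ft_force: [-2.5, -0.1, 8.0]
opening: 0.2
grip_force: 4.1
```

Request:
play_rows(
  plan=[
    [0,0,0.5,0,0,0,1],
    [0,0,1,0,0,0,1],
    [0,0,1,0,0,0,1],
  ],
)

```text
t: 27.3
ee_pos: [413.0, 122.7, 103.2]
orientation: [3.142, -0.0, -0.308]
ft_force: [-4.1, -0.9, 12.9]
opening: 0.6
grip_force: 6.4
```

Request:
play_rows(
  plan=[
    [0,0,0.5,0,0,0,1],
    [0,0,0.5,0,0,0,1],
  ],
)

```text
t: 27.5
ee_pos: [413.0, 122.7, 102.8]
orientation: [3.142, -0.0, -0.308]
ft_force: [-4.4, -2.3, 14.3]
opening: 0.4
grip_force: 6.8
```

Request:
play_rows(
  plan=[
    [0,0,0.5,0,0,0,1],
    [0,0,1,0,0,0,1],
    [0,0,1,0,0,0,1],
  ],
)

```text
t: 27.8
ee_pos: [413.0, 122.7, 101.8]
orientation: [3.142, -0.0, -0.308]
ft_force: [-3.7, -2.8, 14.6]
opening: 0.3
grip_force: 7.1
```

Request:
play_rows(
  plan=[
    [0,0,0.5,0,0,0,1],
    [0,0,1,0,0,0,1],
    [0,0,1,0,0,0,1],
  ],
)

```text
t: 28.1
ee_pos: [412.9, 122.6, 100.8]
orientation: [3.141, 0.0, -0.308]
ft_force: [-3.3, -1.6, 14.8]
opening: 0.5
grip_force: 7.3
```

Request:
play_rows(
  plan=[
    [0,0,0.5,0,0,0,1],
    [0,0,1,0,0,0,1],
    [0,0,1,0,0,0,1],
  ],
)

```text
t: 28.4
ee_pos: [412.9, 122.6, 99.8]
orientation: [3.141, 0.0, -0.308]
ft_force: [-5.2, -2.2, 15.7]
opening: 0.7
grip_force: 7.6
```

Request:
play_rows(
  plan=[
    [0,0,0.5,0,0,0,1],
    [0,0,0.7,0,0,0,1],
    [0,0,0.7,0,0,0,1],
  ],
)

```text
t: 28.7
ee_pos: [412.9, 122.6, 99.4]
orientation: [3.141, -0.0, -0.308]
ft_force: [-5.8, -1.9, 20.6]
opening: 0.5
grip_force: 10.1
```

Corner 3 stops at 99.4 with 20.6 N. Next is corner 4.

Request:
play_rows(
  plan=[
    [0,0,-10,0,0,0,1],
    [0,0,-24,0,0,0,1],
    [0,-42,-24,0,0,0,1],
    [0,-84,-24,0,0,0,1],
    [0,-126,-24,0,0,0,1],
    [0,-126,-18,0,0,0,1],
    [0,-126,-13,0,0,0,1],
    [0,-126,-11,0,0,0,1],
    [0,-126,-10,0,0,0,1],
    [0,-126,-10,0,0,0,1],
  ],
)

```text
t: 29.7
ee_pos: [450.9, 241.9, 108.3]
orientation: [3.141, 0.0, -0.309]
ft_force: [-0.3, -0.4, -0.8]
opening: 0.4
grip_force: 0.0
```

Request:
play_rows(
  plan=[
    [0,0,0.6,0,0,0,1],
    [0,0,1.2,0,0,0,1],
    [0,0,1.2,0,0,0,1],
  ],
)

```text
t: 30.0
ee_pos: [451.2, 242.7, 107.3]
orientation: [-3.141, -0.0, -0.308]
ft_force: [-0.1, 0.2, -0.1]
opening: 0.4
grip_force: 0.0
```

Request:
play_rows(
  plan=[
    [0,0,0.5,0,0,0,1],
    [0,0,1,0,0,0,1],
    [0,0,1,0,0,0,1],
  ],
)

```text
t: 30.3
ee_pos: [451.1, 242.8, 106.1]
orientation: [3.142, 0.0, -0.308]
ft_force: [0.6, 0.8, 0.1]
opening: 0.4
grip_force: 0.0
```

Request:
play_rows(
  plan=[
    [0,0,0.6,0,0,0,1],
    [0,0,1.2,0,0,0,1],
    [0,0,1.2,0,0,0,1],
  ],
)

```text
t: 30.6
ee_pos: [451.2, 242.9, 105.0]
orientation: [-3.141, -0.0, -0.308]
ft_force: [0.5, 0.2, 1.9]
opening: 0.7
grip_force: 0.7
```

Request:
play_rows(
  plan=[
    [0,0,0.5,0,0,0,1],
    [0,0,1,0,0,0,1],
    [0,0,1,0,0,0,1],
  ],
)

```text
t: 30.9
ee_pos: [451.2, 242.9, 104.4]
orientation: [-3.141, -0.0, -0.308]
ft_force: [-1.8, -0.0, 7.2]
opening: 0.6
grip_force: 3.5
```

Request:
play_rows(
  plan=[
    [0,0,0.5,0,0,0,1],
    [0,0,0.5,0,0,0,1],
  ],
)

```text
t: 31.1
ee_pos: [451.3, 242.9, 104.1]
orientation: [-3.141, -0.0, -0.308]
ft_force: [-1.9, -0.7, 9.1]
opening: 0.3
grip_force: 4.7
```

Request:
play_rows(
  plan=[
    [0,0,0.5,0,0,0,1],
    [0,0,1,0,0,0,1],
    [0,0,1,0,0,0,1],
  ],
)

```text
t: 31.4
ee_pos: [451.3, 243.0, 103.2]
orientation: [-3.141, -0.0, -0.308]
ft_force: [-2.9, 0.2, 11.1]
opening: 0.3
grip_force: 5.1
```

Request:
play_rows(
  plan=[
    [0,0,0.5,0,0,0,1],
    [0,0,1,0,0,0,1],
    [0,0,1,0,0,0,1],
  ],
)

```text
t: 31.7
ee_pos: [451.3, 243.0, 102.2]
orientation: [-3.141, -0.0, -0.308]
ft_force: [-2.8, -1.1, 9.5]
opening: 0.1
grip_force: 5.2
```

Request:
play_rows(
  plan=[
    [0,0,0.5,0,0,0,1],
    [0,0,0.5,0,0,0,1],
  ],
)

```text
t: 31.9
ee_pos: [451.2, 243.0, 101.7]
orientation: [-3.141, -0.0, -0.308]
ft_force: [-2.4, -0.9, 11.0]
opening: 0.5
grip_force: 5.3
```

Request:
play_rows(
  plan=[
    [0,0,0.5,0,0,0,1],
    [0,0,1,0,0,0,1],
    [0,0,1,0,0,0,1],
  ],
)

```text
t: 32.2
ee_pos: [451.2, 243.0, 100.7]
orientation: [-3.141, -0.0, -0.308]
ft_force: [-3.2, -1.0, 10.5]
opening: 0.4
grip_force: 5.4
```

Request:
play_rows(
  plan=[
    [0,0,0.5,0,0,0,1],
    [0,0,1,0,0,0,1],
    [0,0,1,0,0,0,1],
  ],
)

```text
t: 32.5
ee_pos: [451.2, 243.0, 99.8]
orientation: [-3.141, -0.0, -0.308]
ft_force: [-3.0, -1.0, 12.1]
opening: 0.5
grip_force: 6.2
```

Request:
play_rows(
  plan=[
    [0,0,0.4,0,0,0,1],
    [0,0,0.4,0,0,0,1],
  ],
)

```text
t: 32.7
ee_pos: [451.2, 243.1, 99.6]
orientation: [-3.141, -0.0, -0.308]
ft_force: [-5.5, -1.5, 14.1]
opening: 0.5
grip_force: 6.9
```

Request:
play_rows(
  plan=[
    [0,0,0.5,0,0,0,1],
    [0,0,0.5,0,0,0,1],
  ],
)

```text
t: 32.9
ee_pos: [451.2, 243.1, 99.2]
orientation: [-3.141, -0.0, -0.308]
ft_force: [-3.7, -0.8, 16.6]
opening: 0.6
grip_force: 8.1
```

Request:
play_rows(
  plan=[
    [0,0,0.4,0,0,0,1],
    [0,0,0.4,0,0,0,1],
  ],
)

```text
t: 33.1
ee_pos: [451.2, 243.1, 99.1]
orientation: [-3.141, -0.0, -0.308]
ft_force: [-5.4, -1.6, 18.4]
opening: 0.6
grip_force: 9.4
```

All four stops are rigid-plate consistent (c1+c3 ≈ c2+c4). Second gentle round to confirm, starting with corner 1.

Request:
play_rows(
  plan=[
    [0,0,-10,0,0,0,1],
    [44,0,-16,0,0,0,1],
    [88,0,-16,0,0,0,1],
    [132,0,-16,0,0,0,1],
    [176,0,-16,0,0,0,1],
    [176,0,-10,0,0,0,1],
    [176,0,-6,0,0,0,1],
    [176,0,-5,0,0,0,1],
    [176,0,-4,0,0,0,1],
    [176,0,-3,0,0,0,1],
    [176,0,-3,0,0,0,1],
  ],
)

```text
t: 34.2
ee_pos: [618.2, 189.9, 101.0]
orientation: [-3.142, 0.0, -0.308]
ft_force: [-2.0, 0.2, 0.3]
opening: 0.4
grip_force: 0.5
```

Request:
play_rows(
  plan=[
    [0,0,0.5,0,0,0,1],
    [0,0,1,0,0,0,1],
    [0,0,1.5,0,0,0,1],
    [0,0,1.5,0,0,0,1],
  ],
)

```text
t: 34.6
ee_pos: [618.6, 189.9, 100.3]
orientation: [-3.141, 0.0, -0.308]
ft_force: [-5.7, 0.8, 9.6]
opening: 0.3
grip_force: 4.9
```

Request:
play_rows(
  plan=[
    [0,0,0.5,0,0,0,1],
    [0,0,0.9,0,0,0,1],
    [0,0,0.9,0,0,0,1],
  ],
)

```text
t: 34.9
ee_pos: [618.6, 189.9, 99.9]
orientation: [-3.141, 0.0, -0.308]
ft_force: [-6.9, -0.5, 14.3]
opening: 0.8
grip_force: 7.1
```

Request:
play_rows(
  plan=[
    [0,0,-10,0,0,0,1],
    [0,42,-14,0,0,0,1],
    [0,84,-14,0,0,0,1],
    [0,126,-14,0,0,0,1],
    [0,126,-9,0,0,0,1],
    [0,126,-6,0,0,0,1],
    [0,126,-4,0,0,0,1],
    [0,126,-3,0,0,0,1],
    [0,126,-2.2,0,0,0,1],
    [0,126,-1.5,0,0,0,1],
    [0,126,-1,0,0,0,1],
    [0,126,-1,0,0,0,1],
  ],
)

```text
t: 36.1
ee_pos: [581.2, 70.3, 100.5]
orientation: [-3.141, -0.001, -0.307]
ft_force: [-4.2, 0.1, 12.6]
opening: 0.4
grip_force: 6.2
```

Request:
play_rows(
  plan=[
    [0,0,0.5,0,0,0,1],
    [0,0,0.8,0,0,0,1],
    [0,0,0.8,0,0,0,1],
  ],
)

```text
t: 36.4
ee_pos: [581.2, 70.2, 100.1]
orientation: [-3.141, -0.001, -0.307]
ft_force: [-6.0, -0.1, 16.6]
opening: 0.3
grip_force: 8.3
```

Request:
play_rows(
  plan=[
    [0,0,-10,0,0,0,1],
    [-44,0,-14,0,0,0,1],
    [-88,0,-14,0,0,0,1],
    [-132,0,-14,0,0,0,1],
    [-176,0,-14,0,0,0,1],
    [-176,0,-8,0,0,0,1],
    [-176,0,-4,0,0,0,1],
    [-176,0,-2.5,0,0,0,1],
    [-176,0,-1.5,0,0,0,1],
    [-176,0,-0.7,0,0,0,1],
    [-176,0,0,0,0,0,1],
    [-176,0,0,0,0,0,1],
  ],
)

```text
t: 37.6
ee_pos: [414.3, 123.0, 99.4]
orientation: [-3.141, -0.0, -0.309]
ft_force: [-5.5, 1.6, 15.3]
opening: 0.3
grip_force: 8.0
```

Request:
play_rows(
  plan=[
    [0,0,0.5,0,0,0,1],
    [0,0,0.6,0,0,0,1],
    [0,0,0.6,0,0,0,1],
  ],
)

```text
t: 37.9
ee_pos: [414.2, 122.9, 99.1]
orientation: [-3.141, -0.0, -0.309]
ft_force: [-5.8, 0.3, 20.2]
opening: 0.0
grip_force: 10.0
```

Request:
play_rows(
  plan=[
    [0,0,-10,0,0,0,1],
    [0,-42,-14,0,0,0,1],
    [0,-84,-14,0,0,0,1],
    [0,-126,-14,0,0,0,1],
    [0,-126,-9,0,0,0,1],
    [0,-126,-5,0,0,0,1],
    [0,-126,-3,0,0,0,1],
    [0,-126,-2,0,0,0,1],
    [0,-126,-1.2,0,0,0,1],
    [0,-126,-0.6,0,0,0,1],
    [0,-126,-0.2,0,0,0,1],
    [0,-126,-0.2,0,0,0,1],
  ],
)

```text
t: 39.1
ee_pos: [450.7, 241.9, 99.3]
orientation: [-3.142, 0.001, -0.31]
ft_force: [-6.3, -0.7, 16.0]
opening: 0.1
grip_force: 7.9
```

Request:
play_rows(
  plan=[
    [0,0,0.4,0,0,0,1],
    [0,0,0.7,0,0,0,1],
    [0,0,0.7,0,0,0,1],
  ],
)

```text
t: 39.4
ee_pos: [450.7, 241.9, 99.0]
orientation: [-3.141, 0.001, -0.31]
ft_force: [-7.4, -0.6, 20.1]
opening: 0.5
grip_force: 10.1
```

Request:
play_rows(
  plan=[
    [0,0,-10,0,0,0,1],
    [44,0,-16,0,0,0,1],
    [88,0,-16,0,0,0,1],
    [132,0,-16,0,0,0,1],
    [176,0,-16,0,0,0,1],
    [176,0,-10,0,0,0,1],
    [176,0,-6,0,0,0,1],
    [176,0,-4,0,0,0,1],
    [176,0,-3,0,0,0,1],
    [176,0,-2,0,0,0,1],
    [176,0,-1.3,0,0,0,1],
    [176,0,-1.3,0,0,0,1],
  ],
)

```text
t: 40.6
ee_pos: [617.5, 188.9, 100.1]
orientation: [3.14, 0.0, -0.307]
ft_force: [-4.5, -6.1, 11.7]
opening: 0.9
grip_force: 5.8
```

Request:
play_rows(
  plan=[
    [0,0,0.5,0,0,0,1],
    [0,0,0.5,0,0,0,1],
  ],
)

```text
t: 40.8
ee_pos: [617.5, 188.9, 99.9]
orientation: [3.14, 0.0, -0.307]
ft_force: [-5.3, -6.2, 14.7]
opening: 0.3
grip_force: 7.0
```

Request:
play_rows(
  plan=[
    [0,0,0.5,0,0,0,1],
    [0,0,0.9,0,0,0,1],
    [0,0,0.9,0,0,0,1],
  ],
)

```text
t: 41.1
ee_pos: [617.5, 188.9, 99.6]
orientation: [3.14, -0.0, -0.307]
ft_force: [-7.3, -5.6, 18.3]
opening: 0.3
grip_force: 9.2
```

Request:
play_rows(
  plan=[
    [0,0,-10,0,0,0,1],
    [0,42,-14,0,0,0,1],
    [0,84,-14,0,0,0,1],
    [0,126,-14,0,0,0,1],
    [0,126,-9,0,0,0,1],
    [0,126,-6,0,0,0,1],
    [0,126,-4,0,0,0,1],
    [0,126,-3,0,0,0,1],
    [0,126,-2,0,0,0,1],
    [0,126,-1.2,0,0,0,1],
    [0,126,-0.5,0,0,0,1],
    [0,126,-0.5,0,0,0,1],
  ],
)

```text
t: 42.3
ee_pos: [580.8, 70.3, 99.7]
orientation: [3.141, -0.0, -0.306]
ft_force: [-8.1, -3.6, 23.0]
opening: 0.1
grip_force: 11.1
```

All corners have now held about 18–23 N with no further slide. Retreating straight up, then checking.

Request:
play_rows(
  plan=[
    [0,0,-10,0,0,0,1],
    [0,0,-40,0,0,0,1],
    [0,0,-80,0,0,0,1],
    [-44,-32,-90,0,0,0,1],
    [-88,-63,-95,0,0,0,1],
    [-88,-63,-95,0,0,0,1],
    [-88,-63,-95,0,0,0,1],
  ],
)

```text
t: 43.0
ee_pos: [515.4, 158.1, 193.2]
orientation: [-3.141, -0.001, -0.304]
ft_force: [0.7, -0.2, 0.1]
opening: 0.5
grip_force: 0.0
```

Run:
```python
from h import *
f=wrist('w9'); s=f["s"]; print(s["ee_pos"],s["orientation"],s["ft_force"],s["t"])
b=blue(f["image"]); 
q=quad(big(b)); print(q.tolist())
F=q[q[:,1]<120]; P=plane(*fray(f,F),118); print(P.round(1).tolist(),P.mean(0)-102*np.array([np.cos(.308),-np.sin(.308),0]))
im=f["image"]; d=dark(im,45); d[:100]=0; d[270:]=0; d[:,:225]=0; d[:,295:]=0; print(cv2.minAreaRect(big(d)))
```

```text
[515.37246752 158.10583577 193.19389705] [-3.14105392e+00 -5.87086092e-04 -3.04419239e-01] [ 0.68103154 -0.23439395  0.1116441 ] 43.0
[[171.0, 76.0], [352.0, 77.0], [334.0, 281.0], [186.0, 280.0]]
[[633.4, 196.7, 118.0], [587.7, 53.8, 118.0]] [513.3541482  156.20652091 118.        ]
((260.5521545410156, 203.5272216796875), (19.084781646728516, 131.2955780029297), 1.0050859451293945)
```

View pics/w9.png

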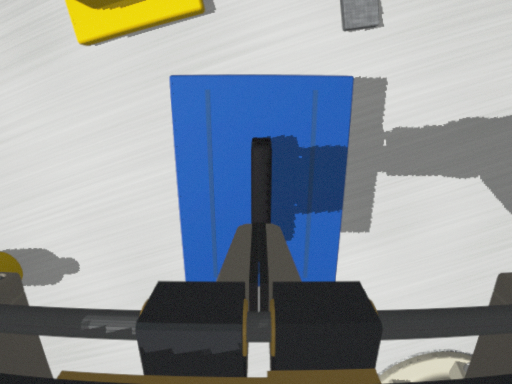

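The lid is level and square, with its front corners at (171,76) and (352,77) and its centre within about 2 mm of the tub's. The bystanders in view (push block, brush) haven't moved. Handing in.

```bash
python3 -c "
from plant import order
print(order.job_done())"
```

```text
the job is handed in; nothing more can be done
None
```

The lid is on the tub and let go, and I pressed all four corners in turn at about 18–23 N until each stopped sliding; the job is handed in at 43 s, but no verdict came back, and whether the seals are fully home rests on the force readings and one last camera look.

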